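# Drive the T-nut home and hold the batten up level

### The arm

A 6-joint arm with a two-finger parallel gripper is mounted at the origin on the work surface. World frame = base frame: x ahead of the robot, y to its left, z up, the work surface at z = 0. Lengths are in mm, angles in rad, forces in N, time in s.
With the tool pointing down it reaches from about 350 to 975 mm from the base axis. Payload 7.1 kg.
Tool frame: the origin (TCP) lies midway between the tips of the shut fingers; the grasp point (between the pads) lies 19 mm behind it (ctrl.grip_point_offset is the distance from the TCP to the grasp point, in mm); z points along the fingers, y is the line along which they close (so a half turn about z gives the same grasp; the last joint's range is limited). The gripper opens to 88 mm and grips with 3 to 60 N. Pads are 20 mm wide; open, the fingers measure 115 mm over their backs; the gripper's body (75 mm by 178 mm) begins 61 mm behind the grasp point.
Start: joints at [-1.314, 0.423, 1.63, -0, 1.089, -0.019], TCP at [170.216, -601.357, 189.775] pointing down, gripper open.
Joint ranges: [-3, 3], [-0.9, 2.11], [0.09, 2.58], [-1.31, 4.45], [0.11, 2.69], [-2.54, 2.54]. Speed limits (rad/s): [2.39, 2.39, 3.01, 3.14, 3.14, 3.14].

### API

Orientations are given as a rotation vector (axis times angle).
In Python, from workcell import get_obs, optics, close_job, spotter, ctrl gives the robot as it stands. The module is installed in compiled form; this text tells all that it offers.
- The arm moves only by the tool move_arm, never from a script. Its argument "rows" is a list of rows, each a list of 5 numbers: the shift along the tool's x, y, z in cm, then the turn about the tool's z in degrees, then the opening in per cent of the stroke, from 0 (shut) to 100 (fully open). A call has 1 to 10 rows; each row shifts and turns the commanded pose from where the row before left it, along the tool's axes as they then stand; what a row does not reach is not made up. A row lasts 1/8 s, in which the tool goes at most 62.5 mm and 10.7 degrees, less where a joint would pass 70% of its speed; a pose out of reach is approached as far as the arm can. A call with a gripper value outside its range is refused whole. The fingers move at their own pace and stop on an object; the grip force is fixed at half the most. Time passes only in rows, so rows that do not move let the fingers close. It gives the time, the measured TCP pose, the force, the opening and the grip force at its end, in the units of the state.
- get_obs(): the state, without advancing time (a new reading comes with each control period).
- optics.get_image(name): name is "scene" or "top" or "wrist"; returns the picture (480x640x3 uint8, blue, green, red); there is no depth.
- optics.calibration(name): a dict with "camera_matrix" (3x3 intrinsics, pixels), "xyz" and "orientation" of the camera in the world. Camera axes: x right, y down, z forward; pixel columns grow to the right and rows downward; lengths in mm; the calibration is good to about 2 mm. A picture is of the moment at which its call begins: read the wrist's pose just before it. calibration takes no time and is no camera call; for the wrist camera it gives the pose at the moment of the call.
- close_job(): hands the job in; it is judged then, once.
Trained networks look in the newest picture that a camera, given by its name, has taken for a name from the list of things; names that differ only in an ending like _2 or _b are one class to them, and where a whole thing is asked for, a point or a joint stands for the part that bears it (a point fixed in the world has none). Each returns a list of dicts, best first, with "conf" (0 to 1); they miss things now and then, are a little off and sometimes report something else, mostly with a low value. They report only what shows in the picture. A call takes as long as a camera call.
- spotter.find_in(camera, label): "point" ([column, row] in pixels, amid what is visible of it).
- spotter.regions_of(camera, label): "region" (480x640 bool, what is visible of it) and "point" ([column, row] in pixels, amid what is visible of it).
The state is a dict: "t": time; "qpos": joint angles; "qvel": joint speeds; "joint_torque": joint torques, N m; "ee_pos": TCP position; "orientation": TCP orientation; "ft_force": force on the tool from outside, world axes, zero at the start; "moment": the same for the moment, N m; "width": finger opening in mm; "grasp_force": force on a finger pad.
Only numpy, scipy, OpenCV 4.12 (cv2) and the standard library are available. Lean on these libraries where they do the work, as an engineer would, in place of code of your own. Each camera call takes 0.05 s, during which the arm holds its last target. There are 200 camera calls.

### The job

I am mounting footholds on this plywood batten, which lies face down on two timber blocks with the first hold already bolted on underneath. Take the mallet by its handle and drive the T-nut that still stands proud fully home, touching the nut with nothing but the mallet, then set the mallet down on the bench. Now take the batten at its balance point, lift it between 10 and 20 cm off the blocks without tipping it and finish holding it there, level and still, so that I can bolt the next hold on from below; leave the driver and the loose holds alone.

Things in the scene. Friction and masses are not known exactly. Their poses are not given: they have to be found in the camera images.
- mallet_grip (a point): Where to hold the mallet: mid-section of its flat-sided wooden handle (24 mm wide, 28 mm tall), 48 mm above the bench, 70 mm from the head's axis. x points along the handle to the head, z up. Keep 25 mm clear of the head, whose axis is at +70 mm x; its lower striking face is 48 mm below this point.
- mallet: Rubber mallet, 0.50 kg, standing on one face of its head with the handle level. Black round head 66 mm in diameter, 96 mm tall; handle reaches 238 mm from the head's axis. Origin: centre of the face it stands on; x from handle to head, z up along the head.
- nut_flange: Steel T-nut that stands proud: its round flange, 26 mm in diameter, 2 mm thick; origin at the centre of its top. On the batten's centreline, 70 mm from the middle. Fully home its top is 2 mm above the plywood, 80 mm above the bench while the batten lies on the blocks. A like flange 70 mm to the other side is already home.
- tnut (a joint): How far the T-nut has been driven (m): 0 stands 9 mm proud, 0.009 is fully home; it starts between 0 and 0.002. It goes down along the batten's -z against about 6 N of friction and stays where it is left.
- batten_grip (a point): Balance point of the plywood batten with the hold bolted underneath, half-way up its thickness, 69 mm above the bench at the start; 0.36 kg. Batten 340 mm long (x, towards the proud T-nut), 56 mm wide, 18 mm thick. Batten's middle at +19 mm x, proud T-nut at +89 mm x. Hold underneath: 84 x 52 x 38 mm deep, centred at -51 mm x.
- batten: The same batten; origin at the middle of the plywood's underside, x along its length towards the proud T-nut, z up.
- bearers: The two timber blocks, screwed to the bench, on which the batten lies: each 38 mm along x, 100 mm along y, 60 mm high, centred at x = -142 and +142 mm; origin on the bench half-way between them, x along the batten.
- driver: Cordless impact driver lying on its side, about 165 mm by 185 mm, 62 mm high; not to be moved. Origin on the bench under its middle.
- hold_big: Loose green climbing hold, 125 by 75 by 45 mm, on the packing card beyond the batten; not to be moved. Origin at the centre of its underside.
- hold_small: Loose green climbing hold, 90 by 55 by 36 mm, on the packing card beyond the batten; not to be moved. Origin at the centre of its underside.

How it is judged:
By the outcome, as a careful person would: the job done as asked, in the order asked, and still so for the second after the job is handed in, while the arm keeps its last pose, push and grip.
It also fails if it takes over 58 s, if anything falls off the work surface, if the arm or the gripper's body presses on something with over 40 N, if the wrist force passes 120 N, or if a joint passes its speed limit or range.

## Working session

There is one attempt and no reset: what is moved stays moved. The work goes in short steps, Python scripts to look and compute and a tool call to move; the robot and the scene stay as the last step left them, time stands still between calls to the robot, and variables do not carry over. Pictures are saved under pics/ and viewed, at most 10 in all, crops included, and the job is handed in when it is done.

Besides the shell and the picture viewer there is one more tool, called by a JSON object that holds its "name" and its "arguments", one argument or row to a line. move_arm: Moves the arm, as the interface text tells. Its arguments: {"type":"object","properties":{"rows":{"type":"array","items":{"type":"array","items":{"type":"number"}}}},"required":["rows"]}

```bash
mkdir -p pics; cat > h.py <<'E'
import numpy as np, cv2
from scipy.spatial.transform import Rotation as R
from workcell import get_obs, optics, close_job, spotter, ctrl
def cal(n):
    c=optics.calibration(n); K=np.array(c["camera_matrix"]); o=np.array(c["orientation"],float)
    M=R.from_rotvec(o).as_matrix() if o.size==3 else o.reshape(3,3)
    return K,M,np.array(c["xyz"],float)
def px2z(n,uv,z,c=None):
    K,M,p=c or cal(n); uv=np.atleast_2d(np.asarray(uv,float))
    d=(M@np.linalg.inv(K)@np.c_[uv,np.ones(len(uv))].T).T
    return p+d*((z-p[2])/d[:,2])[:,None]
def proj(n,P,c=None):
    K,M,p=c or cal(n); q=(K@M.T@(np.atleast_2d(P)-p).T).T
    return q[:,:2]/q[:,2:]
E
python3 - <<'E'
from h import *
s=get_obs(); print({k:np.round(v,3) for k,v in s.items()})
for n in ("top","scene"):
    cv2.imwrite(f"pics/{n}0.png",optics.get_image(n)); print(n,cal(n)[2], np.round(cal(n)[1],2).tolist())
    for l in ("mallet","nut_flange","batten","driver","hold_big","hold_small","bearers"):
        print(l,[(np.round(d["point"]),round(d["conf"],2)) for d in spotter.find_in(n,l)][:3])
E
```

```text
{'t': np.float64(0.0), 'qpos': array([-1.314,  0.424,  1.631,  0.   ,  1.089, -0.019]), 'qvel': array([ 0.   , -0.003,  0.001,  0.   ,  0.001,  0.002]), 'joint_torque': array([ 2.0000e-03, -5.4462e+01, -2.7367e+01,  6.5000e-02,  2.3000e-02,
       -0.0000e+00]), 'ee_pos': array([ 170.06 , -600.797,  189.01 ]), 'orientation': array([-3.11 , -0.432,  0.   ]), 'ft_force': array([0.114, 0.411, 0.226]), 'moment': array([ 0.015, -0.01 , -0.035]), 'grasp_force': np.float64(0.0), 'width': np.float64(87.94)}
top [ 436.60971859   12.30451365 1279.9331856 ] [[-0.01, -0.99, 0.17], [-1.0, 0.01, 0.0], [-0.01, -0.17, -0.99]]
mallet [(array([477., 296.]), 0.71)]
nut_flange [(array([344., 269.]), 0.69)]
batten []
driver [(array([175., 287.]), 0.74)]
hold_big [(array([269., 178.]), 0.97)]
hold_small [(array([385., 180.]), 0.89)]
bearers [(array([320., 250.]), 0.86)]
scene [1612.38282082  -27.99188674  812.8090148 ] [[0.05, 0.6, -0.8], [1.0, -0.05, 0.03], [-0.02, -0.8, -0.6]]
mallet [(array([174., 233.]), 0.78)]
nut_flange []
batten [(array([303., 223.]), 0.72), (array([173., 232.]), 0.62)]
driver [(array([459., 231.]), 0.57)]
hold_big [(array([391., 312.]), 0.78)]
hold_small [(array([254., 319.]), 0.67), (array([174., 231.]), 0.44)]
bearers [(array([315., 265.]), 0.87)]
```

View pics/top0.png

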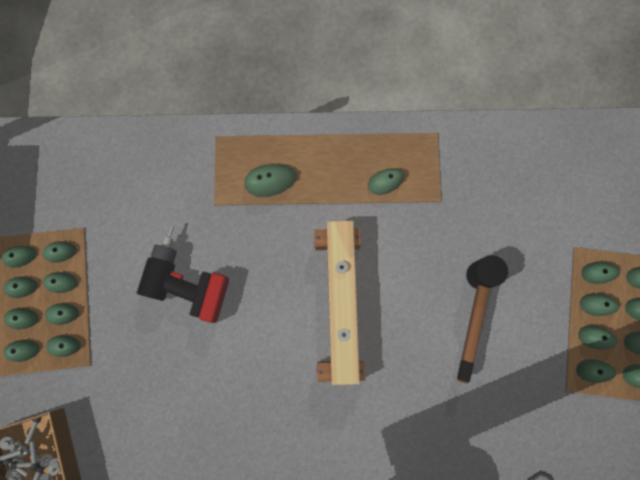

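View pics/scene0.png

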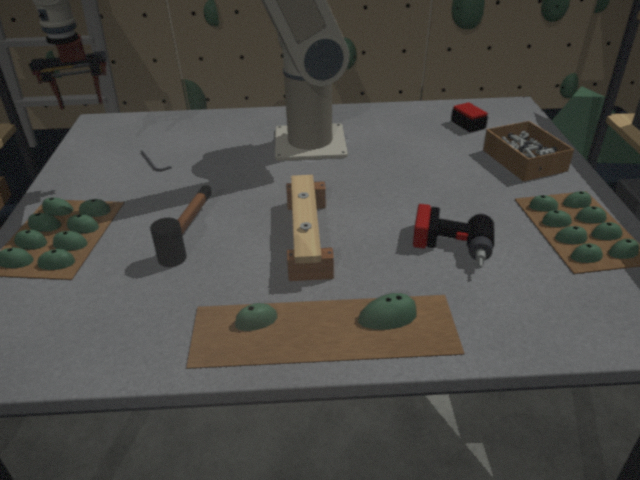

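Top view: batten spans about (341,222) to (345,384) with flanges at (343,267) and (344,335). The mallet head is at (487,271) and its handle end at (464,380). Next I measure these more closely and work out which nut is proud.

```bash
python3 - <<'E'
from h import *
a=optics.get_image("top"); 
rm=[d for d in spotter.regions_of("top","mallet")]; rn=spotter.regions_of("top","nut_flange"); rb=spotter.regions_of("top","batten")
s=optics.get_image("scene"); sn=spotter.regions_of("scene","nut_flange")
for nm,rs in (("mallet",rm),("nut",rn),("batten",rb),("scn nut",sn)):
    for d in rs: print(nm,round(d["conf"],2),d["region"].sum(),np.round(d["point"],1))
# wood color of batten: outline
hsv=cv2.cvtColor(a,cv2.COLOR_BGR2HSV)
print(hsv[300,344],hsv[320,472],hsv[375,465],hsv[270,490])
m=cv2.inRange(hsv,(15,50,110),(30,255,255)); m[:210]=0;m[:, :300]=0;m[:,380:]=0;m[395:]=0
c=max(cv2.findContours(m,0,2)[0],key=cv2.contourArea); r=cv2.minAreaRect(c); b=cv2.boxPoints(r)
print("batten px",r); print(np.round(px2z("top",b,78),1)); print(np.round(px2z("top",[r[0],[343,267],[344,335]],78),1))
print("mallet head top z96",px2z("top",[[487,271]],96).round(1),"handle end z48",px2z("top",[[464,380],[472,320]],48).round(1))
A=cv2.resize(a[205:395,300:395],None,fx=4,fy=3.15*1.0,interpolation=2)
A=cv2.resize(a[205:395,310:385],(237,600),interpolation=2)
S=cv2.resize(s[165:285,270:350],(400,600),interpolation=2)
cv2.imwrite("pics/z1.png",np.hstack([A,S]))
E
```

```text
mallet 0.65 2300 [476.9 293.8]
batten 0.67 4432 [339.8 305.4]
[ 21  84 197] [ 12 126 111] [30  6 42] [150   6  40]
batten px ((342.1455383300781, 302.2828674316406), (163.994140625, 28.8632755279541), 87.79740142822266)
[[675.1   5.5  78. ]
 [676.6 -56.3  78. ]
 [335.4 -61.3  78. ]
 [334.   -2.4  78. ]]
[[501.2 -28.7  78. ]
 [575.3 -32.   78. ]
 [433.7 -31.2  78. ]]
mallet head top z96 [[ 560.7 -329.9   96. ]] handle end z48 [[ 337.6 -281.5   48. ]
 [ 461.5 -305.3   48. ]]
```

View pics/z1.png

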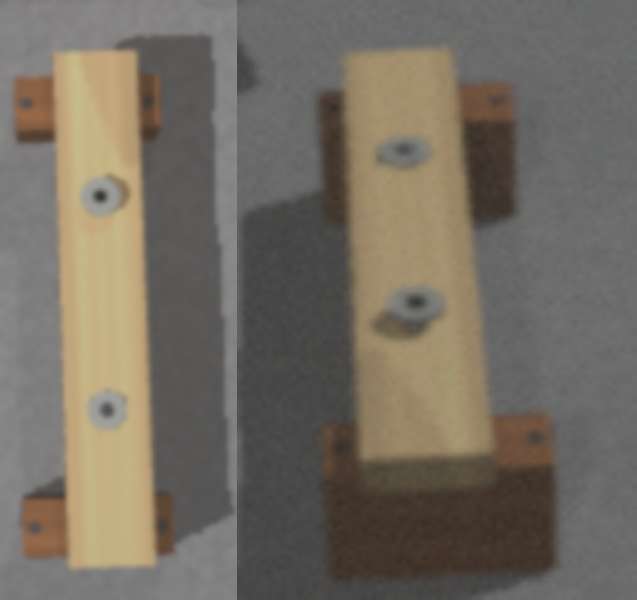

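The far nut (world +x) is proud and casts a shadow; the near one is home. The batten's middle is near (505,-29) with yaw about +1°, and the mallet grip is near (492,-315) with yaw about -12°. I'll move over the mallet for a close look.

```bash
cat >> h.py <<'E'
def plan(target,yaw_deg=None,off=0.):
    """shift in tool axes (cm) and turn (deg) from the present pose to TCP target"""
    s=get_obs(); M=R.from_rotvec(s["orientation"]).as_matrix(); d=M.T@(np.asarray(target,float)-s["ee_pos"])/10
    psi=np.degrees(np.arctan2(M[1,0],M[0,0])); t=None if yaw_deg is None else (psi-yaw_deg+90)%180-90
    print("pos",np.round(s["ee_pos"],1),"psi",round(psi,2),"tilt",np.round(M[:,2],3),"| shift cm",np.round(d,2),"turn",t,"q6",round(s["qpos"][5],2),"F",np.round(s["ft_force"],1),"w",round(float(s["width"]),1),"t",round(float(s["t"]),2))
E
python3 - <<'E'
from h import *
plan([492,-315,230],-12.2)
K,M,p=cal("wrist"); print(p,np.round(M,2).tolist(),K[0,0])
E
```

```text
pos [ 170.2 -601.4  189.8] psi 15.8 tilt [ 0. -0. -1.] | shift cm [ 38.76 -18.79  -4.02] turn 28.00023750434906 q6 -0.02 F [-0.3  0.1  0.1] w 87.3 t 1.1
[ 239.23678227 -581.89506958  384.46585226] [[0.27, -0.93, -0.25], [-0.96, -0.26, -0.07], [0.0, 0.26, -0.97]] 426.3382173821697
```

{"name": "move_arm", "arguments": {
  "rows": [
    [3.9,-1.9,-0.4,0,100],
    [3.9,-1.9,-0.4,0,100],
    [3.9,-1.9,-0.4,0,100],
    [3.9,-1.9,-0.4,0,100],
    [3.9,-1.9,-0.4,0,100],
    [3.9,-1.9,-0.4,0,100],
    [3.9,-1.9,-0.4,0,100],
    [3.9,-1.9,-0.4,0,100],
    [3.8,-1.8,-0.4,0,100],
    [3.8,-1.8,-0.4,0,100]
  ]
}}

```text
t: 2.35
ee_pos: [493.4, -313.8, 230.1]
orientation: [3.111, 0.432, 0.0]
ft_force: [0.2, -0.3, -0.1]
width: 87.8
grasp_force: 0.0
```

{"name": "move_arm", "arguments": {
  "rows": [
    [0,0,0,9.3,100],
    [0,0,0,9.3,100],
    [0,0,0,9.4,100],
    [0,0,0,0,100],
    [0,0,0,0,100]
  ]
}}

```text
t: 2.98
ee_pos: [492.3, -314.8, 229.8]
orientation: [3.124, -0.329, 0.0]
ft_force: [0.9, 0.5, 0.2]
width: 87.8
grasp_force: 0.0
```

```bash
python3 - <<'E'
from h import *
plan([492,-315,29],-12.2)
c=cal("wrist"); a=optics.get_image("wrist"); cv2.imwrite("pics/w1.png",a)
print(proj("wrist",[[561,-330,96],[492.5,-315,62],[337,-281,62]],c))
for d in spotter.regions_of("wrist","mallet"): print(d["conf"],d["point"],d["region"].sum())
E
```

```text
pos [ 492.3 -314.8  229.8] psi -12.02 tilt [ 0. -0. -1.] | shift cm [-3.000e-02  2.000e-02  2.008e+01] turn 0.17641806052306208 q6 1.19 F [0.9 0.5 0.2] w 87.8 t 2.98
[[317.91387478 123.31017608]
 [317.29262857 207.05004948]
 [316.3395875  369.83026398]]
0.94 [320.5, 151.8] 11796
```

View pics/w1.png

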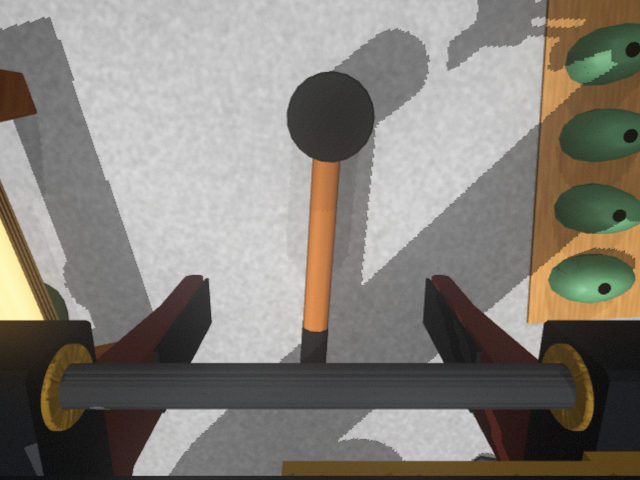

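The head's top circle is centred near (331,116). The handle centreline runs from (326,162) to (315,328).

```bash
python3 - <<'E'
from h import *
a=cv2.imread("pics/w1.png"); c=cal("wrist"); hsv=cv2.cvtColor(a,cv2.COLOR_BGR2HSV)
m=cv2.inRange(hsv,(5,120,60),(18,255,255)); m[:165]=0; m[320:]=0; m[:,:280]=0; m[:,360:]=0
ys=np.arange(170,316,5); xs=[np.nonzero(m[y])[0].mean() for y in ys]; w=[np.ptp(np.nonzero(m[y])[0]) for y in ys]
P=px2z("wrist",np.c_[xs,ys],62,c); k=np.polyfit(P[:,0],P[:,1],1); yaw=np.arctan(k[0]); print("yaw",np.degrees(yaw),w[::7])
g=cv2.inRange(a,(0,0,0),(60,60,60)); g[:60]=0; g[175:]=0; g[:,:270]=0; g[:,390:]=0
cnt=max(cv2.findContours(g,0,2)[0],key=cv2.contourArea); (u,v),r=cv2.minEnclosingCircle(cnt)
# use upper half of outline (top rim)
p=cnt[:,0]; p=p[p[:,1]<120]; A=np.c_[2*p,np.ones(len(p))]; s=np.linalg.lstsq(A,(p**2).sum(1),rcond=None)[0]
print((u,v,r),s[:2],np.sqrt(s[2]+s[0]**2+s[1]**2))
H=px2z("wrist",[s[:2],[s[0]+np.sqrt(s[2]+s[0]**2+s[1]**2),s[1]]],96,c); print("head",H[0],"rad",np.linalg.norm(H[1]-H[0]))
print("line y at head x",np.polyval(k,H[0][0]))
hx=H[0][0]; hy=np.polyval(k,hx); d=np.array([np.cos(yaw),np.sin(yaw)])
g=np.array([hx,hy])-70*d; print("grip",g); plan([*g,29],np.degrees(yaw))
E
```

```text
yaw -15.600922518579273 [np.int64(25), np.int64(24), np.int64(24), np.int64(23), np.int64(23)]
(330.70458984375, 116.1873779296875, 44.87464141845703) [332.57109711 109.0605809 ] 37.54655403860141
head [ 568.65697354 -342.80948884   96.        ] rad 27.731216773427004
line y at head x -341.2919965738547
grip [ 501.23589697 -322.46652358]
pos [ 492.3 -314.9  229.8] psi -12.09 tilt [ 0. -0. -1.] | shift cm [ 1.03  0.56 20.08] turn 3.512723257953269 q6 1.19 F [-0.1  0.1 -0.2] w 87.8 t 3.08
```

{"name": "move_arm", "arguments": {
  "rows": [
    [0.57,0.53,0,3.5,100],
    [0,0,3,0,100],
    [0,0,4,0,100],
    [0,0,4,0,100],
    [0,0,3,0,100],
    [0,0,0,0,100]
  ]
}}

```text
t: 3.82
ee_pos: [495.2, -320.2, 87.7]
orientation: [-3.11, 0.427, 0.007]
ft_force: [-0.5, -0.5, -0.1]
width: 87.7
grasp_force: 0.0
```

```bash
python3 - <<'E'
from h import *
c=cal("wrist"); a=optics.get_image("wrist"); cv2.imwrite("pics/w2.png",a); plan([496.8,-321.3,29],-15.6)
E
```

```text
pos [ 496.4 -321.    89.3] psi -15.66 tilt [-0.001  0.001 -1.   ] | shift cm [0.06 0.02 6.03] turn -0.055453153806226396 q6 1.25 F [ 0.  -0.2  0.5] w 87.9 t 3.88
```

View pics/w2.png

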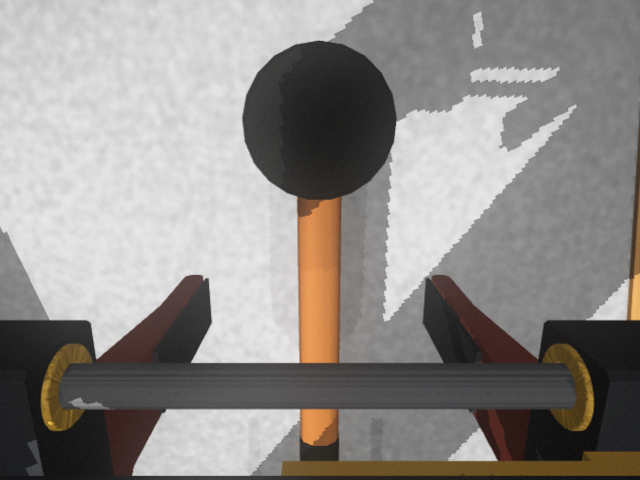

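The head circle is centred at (319,120) with radius 76 px, and the handle is centred at about column 320 between the fingers.

```bash
python3 - <<'E'
from h import *
H=px2z("wrist",[[319.5,120],[243.5,120]],96)[:,:]; print(H, np.linalg.norm(H[0]-H[1]))
d=np.array([np.cos(np.radians(-15.6)),np.sin(np.radians(-15.6))]); g=H[0][:2]-70*d; print(g); plan([*g,29],-15.6)
E
```

```text
[[ 565.75673023 -341.25301625   96.        ]
 [ 574.47670194 -310.13057104   96.        ]] 32.3209607355286
[ 498.33535056 -322.42862881]
pos [ 496.4 -321.    89.3] psi -15.66 tilt [-0.001  0.001 -1.   ] | shift cm [0.23 0.09 6.03] turn -0.055453153806226396 q6 1.25 F [ 0.  -0.2  0.5] w 87.9 t 3.88
```

{"name": "move_arm", "arguments": {
  "rows": [
    [0.2,0.05,2,0,100],
    [0,0,2,0,100],
    [0,0,2,0,100],
    [0,0,0,0,100],
    [0,0,0,0,0],
    [0,0,0,0,0],
    [0,0,0,0,0],
    [0,0,0,0,0],
    [0,0,0,0,0],
    [0,0,0,0,0]
  ]
}}

```text
t: 5.12
ee_pos: [498.6, -322.2, 29.8]
orientation: [3.112, -0.429, 0.0]
ft_force: [-0.4, -0.0, 0.4]
width: 31.4
grasp_force: 0.0
```

{"name": "move_arm", "arguments": {
  "rows": [
    [0,0,0,0,0],
    [0,0,-0.5,0,0],
    [0,0,-1,0,0],
    [0,0,-1.5,0,0],
    [0,0,-2,0,0],
    [0,0,0,0,0]
  ]
}}

```text
t: 5.88
ee_pos: [500.1, -323.2, 82.3]
orientation: [3.11, -0.429, 0.006]
ft_force: [1.0, -0.3, -0.7]
width: 0.3
grasp_force: 0.0
```

```bash
python3 - <<'E'
from h import *
plan([498.8,-322,80]); s=get_obs(); print(s["moment"],s["grasp_force"])
a=optics.get_image("wrist"); b=optics.get_image("scene")
cv2.imwrite("pics/w3.png",np.hstack([cv2.resize(a,(400,300)),cv2.resize(b[140:290,90:290],(400,300))]))
E
```

```text
pos [ 500.1 -323.2   82.3] psi -15.7 tilt [ 0.004 -0.002 -1.   ] | shift cm [-0.15 -0.08  0.23] turn None q6 1.25 F [ 1.  -0.3 -0.7] w 0.3 t 5.88
[ 0.05435776  0.03544327 -0.04282076] 0.0
```

View pics/w3.png

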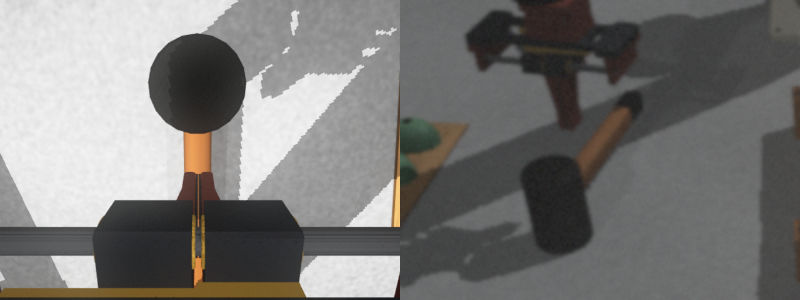

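The fingers had not finished closing before I lifted, so the mallet stayed on the bench. I'll reopen and check its pose.

{"name": "move_arm", "arguments": {
  "rows": [
    [0,0,0,0,100],
    [0,0,0,0,100],
    [0,0,0,0,100],
    [0,0,0,0,100],
    [0,0,0,0,100],
    [0,0,0,0,100],
    [0,0,0,0,100],
    [0,0,0,0,100]
  ]
}}

```text
t: 6.98
ee_pos: [498.6, -322.2, 79.8]
orientation: [3.112, -0.429, 0.0]
ft_force: [-0.3, 0.2, 0.1]
width: 77.2
grasp_force: 0.0
```

```bash
python3 - <<'E'
from h import *
c=cal("wrist"); a=optics.get_image("wrist"); hsv=cv2.cvtColor(a,cv2.COLOR_BGR2HSV)
m=cv2.inRange(hsv,(5,120,40),(18,255,255)); m[:210]=0; m[350:]=0; m[:,:270]=0; m[:,370:]=0
ys=np.arange(225,345,5); xs=[np.nonzero(m[y])[0].mean() for y in ys]
P=px2z("wrist",np.c_[xs,ys],62,c); k=np.polyfit(P[:,0],P[:,1],1); yaw=np.degrees(np.arctan(k[0]))
g=cv2.inRange(a,(0,0,0),(65,65,65)); g[195:]=0; g[:,:225]=0; g[:,415:]=0; g=cv2.morphologyEx(g,cv2.MORPH_OPEN,np.ones((9,9)))
cnt=max(cv2.findContours(g,0,2)[0],key=cv2.contourArea); (u,v),r=cv2.minEnclosingCircle(cnt); print(u,v,r)
H=px2z("wrist",[[u,v]],96,c)[0]; hy=np.polyval(k,H[0]); print("head",H,hy,"yaw",yaw)
d=np.array([np.cos(np.radians(yaw)),np.sin(np.radians(yaw))]); q=np.array([H[0],hy])-70*d; print("grip",q); plan([*q,29],yaw)
E
```

```text
317.1722412109375 128.60415649414062 80.63407897949219
head [ 564.92792641 -340.6657129    96.        ] -340.6858281609151 yaw -15.728337590004429
grip [ 497.54888084 -321.71047001]
pos [ 498.6 -322.2   79.8] psi -15.7 tilt [ 0. -0. -1.] | shift cm [-0.12 -0.02  5.08] turn 0.030020364192608895 q6 1.25 F [ 0.   0.2 -0.7] w 80.9 t 7.03
```

Undisturbed. I'll go back down and close long enough this time.

{"name": "move_arm", "arguments": {
  "rows": [
    [0,0,1,0,100],
    [0,0,2,0,100],
    [0,0,2,0,100],
    [0,0,0,0,0],
    [0,0,0,0,0],
    [0,0,0,0,0],
    [0,0,0,0,0],
    [0,0,0,0,0],
    [0,0,0,0,0],
    [0,0,0,0,0]
  ]
}}

```text
t: 8.28
ee_pos: [498.6, -322.2, 29.9]
orientation: [3.112, -0.429, 0.0]
ft_force: [-0.6, 0.4, -0.5]
width: 21.2
grasp_force: 0.0
```

{"name": "move_arm", "arguments": {
  "rows": [
    [0,0,0,0,0],
    [0,0,0,0,0],
    [0,0,0,0,0],
    [0,0,0,0,0],
    [0,0,0,0,0]
  ]
}}

```text
t: 8.9
ee_pos: [498.6, -322.2, 29.8]
orientation: [-3.112, 0.429, 0.0]
ft_force: [-0.5, -0.4, -0.3]
width: 0.6
grasp_force: 0.0
```

```bash
python3 - <<'E'
from h import *
plan([498.8,-322,80]); s=get_obs(); print(s["grasp_force"],ctrl.grip_point_offset)
a=optics.get_image("wrist"); b=optics.get_image("scene")
cv2.imwrite("pics/w4.png",np.hstack([cv2.resize(a,(400,300)),cv2.resize(b[140:290,90:290],(400,300))]))
E
```

```text
pos [ 498.6 -322.2   29.8] psi -15.7 tilt [-0.  0. -1.] | shift cm [ 0.01 -0.02 -5.02] turn None q6 1.25 F [-0.5 -0.4 -0.3] w 0.6 t 8.9
0.0 18.700000000000003
```

View pics/w4.png

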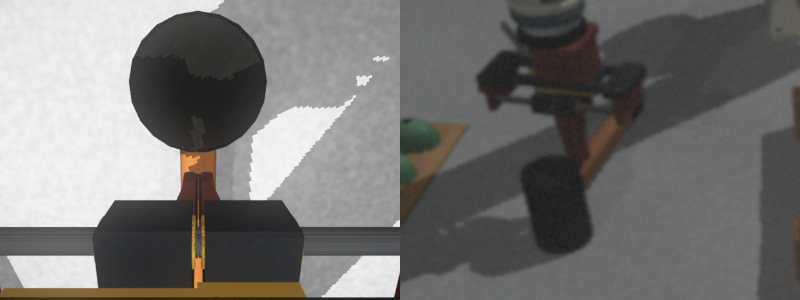

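```bash
python3 - <<'E'
from h import *
c=cal("wrist"); s=get_obs(); p=s["ee_pos"]; d=np.array([np.cos(np.radians(-15.7)),np.sin(np.radians(-15.7)),0]); n=np.array([d[1],-d[0],0])
for h in (0,18.7,32,60): print("tool +",h,proj("wrist",[p+[0,0,h]+d*10,p+[0,0,h]-d*10],c).round().tolist())
H=np.array([565.2,-340.9,0])
for x in (40,60,80):
  for z in (34,62): print("handle",x,z,proj("wrist",[H-d*x+[0,0,z]+n*12,H-d*x+[0,0,z]-n*12],c).round().tolist())
a=cv2.imread("pics/w4.png"); 
b=optics.get_image("wrist"); hs=cv2.cvtColor(b,cv2.COLOR_BGR2HSV)
for y in range(235,285,6): print(y,[ (x,hs[y,x].tolist()) for x in (290,300,310,320,330,340)])
cv2.imwrite("pics/w5.png",cv2.resize(b[220:480,200:440],(554,600)))
E
```

```text
tool + 0 [[318.0, 255.0], [317.0, 294.0]]
tool + 18.7 [[318.0, 268.0], [318.0, 310.0]]
tool + 32 [[318.0, 279.0], [318.0, 324.0]]
tool + 60 [[318.0, 308.0], [318.0, 360.0]]
handle 40 34 [[344.0, 218.0], [291.0, 218.0]]
handle 40 62 [[348.0, 233.0], [287.0, 233.0]]
handle 60 34 [[343.0, 259.0], [292.0, 259.0]]
handle 60 62 [[347.0, 281.0], [288.0, 281.0]]
handle 80 34 [[342.0, 299.0], [293.0, 299.0]]
handle 80 62 [[346.0, 326.0], [289.0, 326.0]]
235 [(290, [12, 23, 55]), (300, [20, 28, 54]), (310, [23, 17, 61]), (320, [10, 24, 64]), (330, [175, 33, 47]), (340, [20, 33, 46])]
241 [(290, [12, 124, 101]), (300, [170, 15, 52]), (310, [15, 25, 62]), (320, [11, 44, 46]), (330, [15, 43, 47]), (340, [12, 154, 126])]
247 [(290, [12, 148, 172]), (300, [12, 148, 138]), (310, [12, 153, 147]), (320, [13, 157, 141]), (330, [13, 159, 141]), (340, [13, 160, 140])]
253 [(290, [12, 151, 189]), (300, [14, 158, 234]), (310, [15, 160, 236]), (320, [12, 159, 170]), (330, [12, 157, 141]), (340, [12, 160, 142])]
259 [(290, [12, 150, 190]), (300, [14, 161, 234]), (310, [15, 156, 236]), (320, [12, 152, 143]), (330, [13, 156, 141]), (340, [13, 162, 140])]
265 [(290, [13, 149, 186]), (300, [14, 156, 235]), (310, [12, 144, 149]), (320, [11, 149, 144]), (330, [13, 164, 140]), (340, [12, 154, 142])]
271 [(290, [13, 149, 185]), (300, [15, 158, 235]), (310, [11, 148, 150]), (320, [12, 151, 145]), (330, [12, 156, 142]), (340, [12, 158, 140])]
277 [(290, [13, 151, 183]), (300, [2, 79, 81]), (310, [5, 96, 77]), (320, [12, 145, 134]), (330, [5, 104, 71]), (340, [11, 147, 128])]
283 [(290, [13, 147, 184]), (300, [4, 81, 79]), (310, [3, 93, 74]), (320, [17, 39, 46]), (330, [4, 103, 72]), (340, [6, 115, 80])]
```

View pics/w5.png

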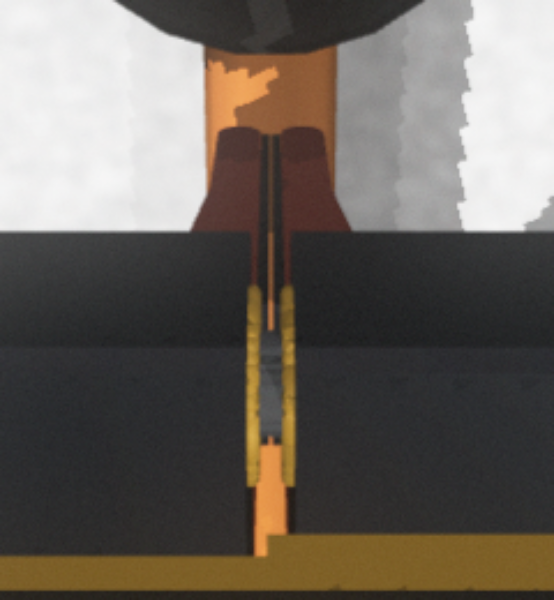

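This view shows the shut fingers emerging from the handle's top at around row 275 of the full image, with no contact force. So the fingers passed through the handle where I gripped it. I'll probe this: reopen partly, then close in small steps.

{"name": "move_arm", "arguments": {
  "rows": [
    [0,0,0,0,50],
    [0,0,0,0,50],
    [0,0,0,0,50],
    [0,0,0,0,50],
    [0,0,0,0,50],
    [0,0,0,0,50]
  ]
}}

```text
t: 9.8
ee_pos: [498.6, -322.2, 29.8]
orientation: [3.112, -0.429, 0.0]
ft_force: [-0.8, -0.1, 0.4]
width: 44.0
grasp_force: 0.0
```

{"name": "move_arm", "arguments": {
  "rows": [
    [0,0,0,0,22],
    [0,0,0,0,22],
    [0,0,0,0,22]
  ]
}}

```text
t: 10.18
ee_pos: [498.6, -322.2, 29.8]
orientation: [-3.112, 0.429, 0.0]
ft_force: [-0.3, -0.4, 0.3]
width: 20.2
grasp_force: 0.0
```

{"name": "move_arm", "arguments": {
  "rows": [
    [0,0,0,0,22],
    [0,0,0,0,22]
  ]
}}

```text
t: 10.42
ee_pos: [498.6, -322.2, 29.8]
orientation: [3.112, -0.429, 0.0]
ft_force: [0.3, 0.3, 0.5]
width: 19.1
grasp_force: 0.0
```

{"name": "move_arm", "arguments": {
  "rows": [
    [0,1.2,0,0,22],
    [0,0,0,0,22]
  ]
}}

```text
t: 10.68
ee_pos: [495.2, -334.8, 29.8]
orientation: [3.112, -0.43, 0.001]
ft_force: [-1.0, -0.7, -0.7]
width: 19.6
grasp_force: 0.0
```

```bash
python3 - <<'E'
from h import *
plan([498.8,-322,30]); 
c=cal("wrist"); a=optics.get_image("wrist"); cv2.imwrite("pics/w6.png",a)
g=cv2.inRange(a,(0,0,0),(70,70,70)); g[250:]=0; g[:,:190]=0; g[:,450:]=0; g=cv2.morphologyEx(g,cv2.MORPH_OPEN,np.ones((9,9)))
cnt=max(cv2.findContours(g,0,2)[0],key=cv2.contourArea); (u,v),r=cv2.minEnclosingCircle(cnt); print(u,v,r,px2z("wrist",[[u,v]],96,c))
E
```

```text
pos [ 495.2 -334.8   29.8] psi -15.75 tilt [ 0. -0. -1.] | shift cm [-0.   -1.33 -0.02] turn None q6 1.23 F [-1.  -0.7 -0.7] w 19.6 t 10.68
273.0078430175781 130.7754669189453 113.0071029663086 [[ 565.20128015 -340.87305484   96.        ]]
```

View pics/w6.png

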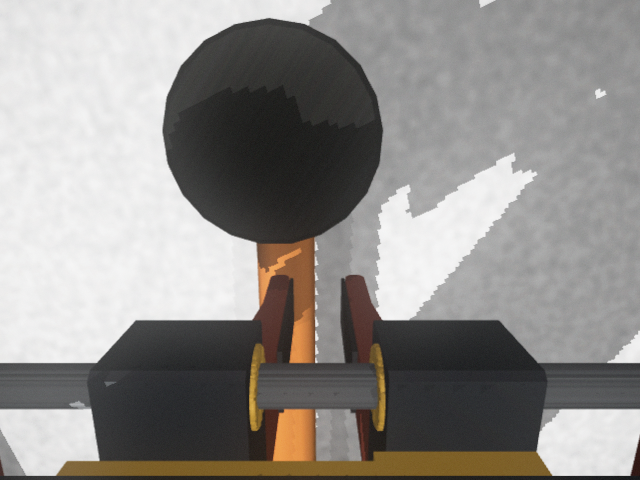

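The finger tips always sit at row 277 or so, even with nothing around them. From the pixel gap at the known 88 mm opening, their depth is about 165 mm, so the true tips are about 33 mm above the reported TCP. They were above the handle the whole time. I'll compute this exactly from saved pictures.

```bash
python3 - <<'E'
from h import *
a=cv2.imread("pics/w1.png"); g=cv2.cvtColor(a,cv2.COLOR_BGR2GRAY)
for y in (276,280,284,290,300): 
    r=g[y].astype(int); print(y,"L",[(x,r[x]) for x in range(182,216,3)],"R",[(x,r[x]) for x in range(418,450,3)])
K,M,p=cal("wrist"); s=get_obs(); T=R.from_rotvec(s["orientation"]).as_matrix(); Mc=T.T@M; pc=T.T@(p-s["ee_pos"]); print("cam in tool",pc.round(1),K.round(1).tolist())
for z in (0,-10,-20,-30,-35,-40):
    print(z,[(K@(Mc.T@(np.array([x,y,z])-pc))/(Mc.T@(np.array([x,y,z])-pc))[2]).round(0)[:2].tolist() for x in (10,-10) for y in (-44,44)])
E
```

```text
276 L [(182, np.int64(202)), (185, np.int64(144)), (188, np.int64(65)), (191, np.int64(64)), (194, np.int64(67)), (197, np.int64(64)), (200, np.int64(68)), (203, np.int64(179)), (206, np.int64(207)), (209, np.int64(211)), (212, np.int64(205)), (215, np.int64(205))] R [(418, np.int64(121)), (421, np.int64(124)), (424, np.int64(126)), (427, np.int64(126)), (430, np.int64(127)), (433, np.int64(52)), (436, np.int64(51)), (439, np.int64(52)), (442, np.int64(50)), (445, np.int64(52)), (448, np.int64(82))]
280 L [(182, np.int64(84)), (185, np.int64(61)), (188, np.int64(66)), (191, np.int64(61)), (194, np.int64(66)), (197, np.int64(67)), (200, np.int64(66)), (203, np.int64(124)), (206, np.int64(60)), (209, np.int64(180)), (212, np.int64(202)), (215, np.int64(204))] R [(418, np.int64(125)), (421, np.int64(126)), (424, np.int64(125)), (427, np.int64(44)), (430, np.int64(55)), (433, np.int64(52)), (436, np.int64(48)), (439, np.int64(52)), (442, np.int64(53)), (445, np.int64(49)), (448, np.int64(51))]
284 L [(182, np.int64(60)), (185, np.int64(64)), (188, np.int64(63)), (191, np.int64(64)), (194
[... 1206 characters left out ...]
8)), (424, np.int64(76)), (427, np.int64(39)), (430, np.int64(40)), (433, np.int64(39)), (436, np.int64(38)), (439, np.int64(34)), (442, np.int64(34)), (445, np.int64(37)), (448, np.int64(40))]
cam in tool [  71.7   -0.4 -194.7] [[426.3, 0.0, 316.9], [0.0, 426.3, 236.2], [0.0, 0.0, 1.0]]
0 [[226.0, 255.0], [410.0, 255.0], [228.0, 294.0], [407.0, 294.0]]
-10 [[221.0, 262.0], [414.0, 262.0], [224.0, 302.0], [412.0, 302.0]]
-20 [[216.0, 269.0], [419.0, 269.0], [219.0, 311.0], [416.0, 311.0]]
-30 [[211.0, 277.0], [425.0, 277.0], [214.0, 321.0], [422.0, 321.0]]
-35 [[207.0, 281.0], [428.0, 281.0], [211.0, 327.0], [425.0, 327.0]]
-40 [[204.0, 286.0], [431.0, 286.0], [208.0, 333.0], [428.0, 333.0]]
```

The tips are measured about 32 mm behind the reported TCP, so the grasp point is about 51 mm above ee_pos. I'll re-centre, open and descend in stages while watching the force.

{"name": "move_arm", "arguments": {
  "rows": [
    [0,0,-1,0,60],
    [0,0,0,0,60],
    [0,-1.3,0,0,60],
    [0,0,0,0,60],
    [0,0,1,0,60],
    [0,0,1,0,60],
    [0,0,1,0,60],
    [0,0,0.5,0,60],
    [0,0,0,0,60]
  ]
}}

```text
t: 11.85
ee_pos: [498.5, -321.1, 4.1]
orientation: [-3.112, 0.429, 0.002]
ft_force: [-0.3, 0.2, 0.3]
width: 52.9
grasp_force: 0.0
```

{"name": "move_arm", "arguments": {
  "rows": [
    [0,0,0.4,0,60],
    [0,0,0.4,0,60],
    [0,0,0,0,60]
  ]
}}

```text
t: 12.22
ee_pos: [498.7, -321.1, -3.5]
orientation: [-3.112, 0.429, 0.001]
ft_force: [-0.7, -0.3, -0.8]
width: 53.1
grasp_force: 0.0
```

{"name": "move_arm", "arguments": {
  "rows": [
    [0,0,0,0,0],
    [0,0,0,0,0],
    [0,0,0,0,0],
    [0,0,0,0,0],
    [0,0,0,0,0],
    [0,0,0,0,0],
    [0,0,0,0,0]
  ]
}}

```text
t: 13.1
ee_pos: [498.9, -321.4, -3.1]
orientation: [3.112, -0.429, 0.0]
ft_force: [-0.9, 0.1, 2.4]
width: 23.7
grasp_force: 30.0
```

Gripped at 23.7 mm with 30 N, so the offset is confirmed. Lifting.

{"name": "move_arm", "arguments": {
  "rows": [
    [0,0,-0.5,0,0],
    [0,0,-1.5,0,0],
    [0,0,-3,0,0],
    [0,0,-4,0,0],
    [0,0,-4,0,0],
    [0,0,-2,0,0],
    [0,0,0,0,0]
  ]
}}

```text
t: 13.98
ee_pos: [499.8, -321.8, 149.0]
orientation: [3.111, -0.429, 0.005]
ft_force: [-0.7, -0.3, -4.8]
width: 24.0
grasp_force: 30.0
```

```bash
python3 - <<'E'
from h import *
a=optics.get_image("top"); s=get_obs(); print(s["moment"].round(2),s["grasp_force"])
hsv=cv2.cvtColor(a,cv2.COLOR_BGR2HSV); g=cv2.GaussianBlur(hsv[:,:,1],(3,3),0)
for (u0,v0,z) in ((342,267,86),(344,335,80)):
    w=(hsv[v0-10:v0+11,u0-10:u0+11,1]<45); n,l,st,ce=cv2.connectedComponentsWithStats(w.astype(np.uint8)); i=1+np.argmax(st[1:,4]); uv=ce[i]+[u0-10,v0-10]
    print(uv,st[i],px2z("top",[uv],z).round(1))
c=cal("wrist"); b=optics.get_image("wrist"); cv2.imwrite("pics/w7.png",b)
g=cv2.inRange(b,(0,0,0),(70,70,70)); g[270:]=0; g[:,:170]=0; g[:,470:]=0; g=cv2.morphologyEx(g,cv2.MORPH_OPEN,np.ones((9,9)))
cnt=max(cv2.findContours(g,0,2)[0],key=cv2.contourArea); print(cv2.minEnclosingCircle(cnt),cv2.boundingRect(cnt)); plan([506.3,-10,147])
K,M,p=c; T=R.from_rotvec(s["orientation"]).as_matrix(); t=s["ee_pos"]
print("expected top circle",proj("wrist",[t+T@np.array([x,y,-99.]) for x,y in ((70,0),(103,0),(37,0),(70,33))],c).round())
E
```

```text
[0.11 0.29 0.01] 29.976148009300232
[341.45299145 266.61538462] [  4   4  12  12 117] [[575.2 -28.4  86. ]]
[343.5 334.5] [  4   4  12  12 120] [[434.8 -30.1  80. ]]
((318.31512451171875, 130.04331970214844), 149.2495880126953) (178, 0, 286, 270)
pos [ 498.2 -320.8  146.4] psi -15.7 tilt [-0.001  0.001 -1.   ] | shift cm [ -7.63 -30.14  -0.05] turn None q6 1.25 F [-1.2  0.5 -5. ] w 23.9 t 14.07
expected top circle [[318. 129.]
 [319. -43.]
 [318. 272.]
 [470. 129.]]
```

Mallet is held level, reading about 5 N. The nuts are at (575.2,-28.4) and (434.8,-30.1), 140.4 mm apart, which matches the 140 mm given. Moving over the proud nut.

{"name": "move_arm", "arguments": {
  "rows": [
    [-0.4,-1.5,0,0,0],
    [-0.75,-3,0,0,0],
    [-0.9,-3.75,0,0,0],
    [-0.9,-3.75,0,0,0],
    [-0.9,-3.75,0,0,0],
    [-0.9,-3.75,0,0,0],
    [-0.9,-3.75,0,0,0],
    [-0.9,-3.5,0,0,0],
    [-0.65,-2.5,0,0,0],
    [-0.3,-1,0,0,0]
  ]
}}

```text
t: 15.32
ee_pos: [507.3, -7.9, 145.9]
orientation: [-3.113, 0.426, 0.004]
ft_force: [-0.4, -0.7, -5.2]
width: 23.6
grasp_force: 30.0
```

{"name": "move_arm", "arguments": {
  "rows": [
    [0,0,0,0,0],
    [0,0,1,0,0],
    [0,0,2,0,0],
    [0,0,1,0,0],
    [0,0,0,0,0],
    [0,0,0,0,0]
  ]
}}

```text
t: 16.08
ee_pos: [508.9, -10.0, 107.1]
orientation: [-3.112, 0.43, -0.001]
ft_force: [-0.0, -0.8, -4.9]
width: 24.1
grasp_force: 30.0
```

```bash
python3 - <<'E'
from h import *
s=get_obs(); d=np.array([.963,-.271]); print("head at",s["ee_pos"][:2]+70*d, "moment",s["moment"].round(2)); g=np.array([575.2,-28.4])-70*d; plan([*g,77])
E
```

```text
head at [576.31774592 -28.98961555] moment [ 0.12  0.21 -0.02]
pos [508.9 -10.  107.1] psi -15.72 tilt [ 0.001 -0.    -1.   ] | shift cm [-0.13 -0.03  3.01] turn None q6 1.8 F [-0.  -0.8 -4.9] w 24.1 t 16.07
```

{"name": "move_arm", "arguments": {
  "rows": [
    [-0.1,0,1.0,0,0],
    [0,0,0.8,0,0],
    [0,0,0,0,0],
    [0,0,0.2,0,0],
    [0,0,0.2,0,0],
    [0,0,0.2,0,0],
    [0,0,0,0,0]
  ]
}}

```text
t: 16.95
ee_pos: [507.7, -9.5, 83.0]
orientation: [-3.112, 0.429, -0.001]
ft_force: [-0.5, 0.2, -2.8]
width: 24.2
grasp_force: 30.0
```

{"name": "move_arm", "arguments": {
  "rows": [
    [0,0,0.2,0,0],
    [0,0,0.2,0,0],
    [0,0,0,0,0]
  ]
}}

```text
t: 17.32
ee_pos: [507.7, -9.5, 78.7]
orientation: [-3.112, 0.429, -0.001]
ft_force: [-0.8, 0.1, -0.5]
width: 23.9
grasp_force: 30.0
```

{"name": "move_arm", "arguments": {
  "rows": [
    [0,0,0.2,0,0],
    [0,0,0,0,0],
    [0,0,0,0,0]
  ]
}}

```text
t: 17.7
ee_pos: [507.7, -9.5, 76.8]
orientation: [-3.112, 0.429, -0.0]
ft_force: [-0.6, -0.0, -0.2]
width: 23.9
grasp_force: 30.0
```

{"name": "move_arm", "arguments": {
  "rows": [
    [0,0,0.2,0,0],
    [0,0,0,0,0]
  ]
}}

```text
t: 17.95
ee_pos: [506.8, -9.3, 75.0]
orientation: [3.112, -0.429, -0.002]
ft_force: [-5.9, 1.3, 7.6]
width: 24.0
grasp_force: 30.0
```

{"name": "move_arm", "arguments": {
  "rows": [
    [0,0,0.2,0,0],
    [0,0,0,0,0]
  ]
}}

```text
t: 18.2
ee_pos: [506.0, -9.2, 73.0]
orientation: [-3.112, 0.429, 0.004]
ft_force: [-8.5, 1.7, 9.8]
width: 23.9
grasp_force: 30.0
```

```bash
python3 - <<'E'
from h import *
s=get_obs(); print(s["moment"].round(2)); plan([507.8,-9.4,77])
c=cal("wrist"); b=optics.get_image("wrist"); cv2.imwrite("pics/w8.png",b)
g=cv2.inRange(b,(0,0,0),(70,70,70)); g[270:]=0; g[:,:170]=0; g[:,470:]=0; g=cv2.morphologyEx(g,cv2.MORPH_OPEN,np.ones((9,9)))
cnt=max(cv2.findContours(g,0,2)[0],key=cv2.contourArea); print(cv2.minEnclosingCircle(cnt),cv2.boundingRect(cnt))
E
```

```text
[0.34 1.06 0.03]
pos [506.   -9.2  73. ] psi -15.7 tilt [-0.003  0.    -1.   ] | shift cm [ 0.18 -0.03 -0.4 ] turn None q6 1.8 F [-8.5  1.7  9.8] w 23.9 t 18.2
((317.0, 142.5), 152.82762145996094) (176, 0, 293, 270)
```

The push is about 14.7 N, held still, against 6 N of friction, and it rose sharply at ee z of about 76 (home was expected at 77). The nut should be home; I'll verify later. Lifting off and returning the mallet.

{"name": "move_arm", "arguments": {
  "rows": [
    [0,0,-0.5,0,0],
    [0,0,-1.5,0,0],
    [0,0,-3,0,0],
    [0,0,-2.2,0,0],
    [0.4,1.5,0,0,0],
    [0.75,3,0,0,0],
    [0.9,3.75,0,0,0],
    [0.9,3.75,0,0,0],
    [0.9,3.75,0,0,0],
    [0.9,3.75,0,0,0]
  ]
}}

```text
t: 19.5
ee_pos: [499.5, -211.9, 143.9]
orientation: [-3.112, 0.43, 0.002]
ft_force: [0.6, 1.1, -5.3]
width: 24.1
grasp_force: 30.0
```

{"name": "move_arm", "arguments": {
  "rows": [
    [0.9,3.75,0,0,0],
    [0.9,3.5,0,0,0],
    [0.65,2.5,0,0,0],
    [0.2,1,0,0,0],
    [0,0,2,0,0],
    [0,0,4,0,0],
    [0,0,4,0,0],
    [0,0,2,0,0],
    [0,0,0,0,0]
  ]
}}

```text
t: 20.62
ee_pos: [495.9, -319.8, 23.4]
orientation: [-3.111, 0.428, 0.005]
ft_force: [-0.0, 0.5, -5.1]
width: 23.7
grasp_force: 30.0
```

```bash
python3 - <<'E'
from h import *
s=get_obs(); print(s["moment"].round(2)); plan([498.8,-321.2,-2])
a=optics.get_image("top"); print("nut",[(np.round(d["point"],1),round(d["conf"],2)) for d in spotter.find_in("top","nut_flange")])
hsv=cv2.cvtColor(a,cv2.COLOR_BGR2HSV)
for (u0,v0) in ((342,267),(344,335)):
    w=(hsv[v0-10:v0+11,u0-10:u0+11,1]<45); n,l,st,ce=cv2.connectedComponentsWithStats(w.astype(np.uint8)); i=1+np.argmax(st[1:,4]); uv=ce[i]+[u0-10,v0-10]
    print(uv,st[i])
b=optics.get_image("scene"); A=cv2.resize(b[165:285,270:350],(400,600),interpolation=2); A2=cv2.resize(b[170:270,110:260],(400,267),interpolation=2)
w=optics.get_image("wrist"); B=np.vstack([A2,cv2.resize(w,(400,300)),np.zeros((33,400,3),np.uint8)]); cv2.imwrite("pics/z2.png",np.hstack([A,B]))
E
```

```text
[0.04 0.24 0.03]
pos [ 495.9 -319.8   23.4] psi -15.68 tilt [-0.003  0.002 -1.   ] | shift cm [0.33 0.06 2.54] turn None q6 1.25 F [-0.   0.5 -5.1] w 23.7 t 20.62
nut [(array([341.7, 268.3]), 0.44)]
[341.15454545 267.01818182] [  4   5  12  11 110]
[343.45378151 334.4789916 ] [  4   4  12  12 119]
```

View pics/z2.png

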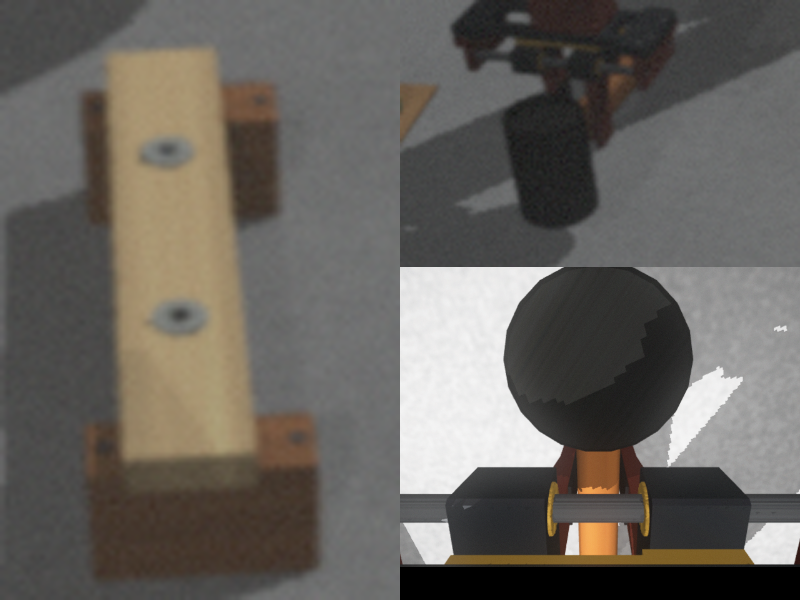

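The far nut now sits flush like the near one, with no shadow, and the mallet hangs level near its starting place. I'll check the nut height numerically and lower the mallet.

```bash
python3 - <<'E'
from h import *
c=cal("scene")
for z in (80,81,82,87,89): print(z,proj("scene",[[575.2,-28.4,z]],c).round(2),end=" ")
print(proj("scene",[[434.8,-30.1,80]],c).round(2))
for f in ("pics/scene0.png",None):
    a=cv2.imread(f) if f else optics.get_image("scene"); h=cv2.cvtColor(a,cv2.COLOR_BGR2HSV)
    for (u,v) in ((303,195),(305,227)):
        w=(h[v-8:v+9,u-9:u+10,1]<55).astype(np.uint8); n,l,st,ce=cv2.connectedComponentsWithStats(w); i=1+np.argmax(st[1:,4]); print(f,ce[i]+[u-9,v-8],st[i])
E
```

```text
80 [[303.88 226.84]] 81 [[303.87 226.48]] 82 [[303.85 226.11]] 87 [[303.77 224.28]] 89 [[303.73 223.55]] [[301.69 193.65]]
pics/scene0.png [302.89285714 194.67857143] [ 4  5 11  7 56]
pics/scene0.png [305.26923077 225.53846154] [ 4  3 12  9 78]
None [302.89090909 194.61818182] [ 4  5 11  6 55]
None [305.5        227.91428571] [ 4  6 12  7 70]
```

{"name": "move_arm", "arguments": {
  "rows": [
    [0.2,0,1,0,0],
    [0,0,0.6,0,0],
    [0,0,0.3,0,0],
    [0,0,0.2,0,0],
    [0,0,0,0,0]
  ]
}}

```text
t: 21.5
ee_pos: [498.8, -321.2, 3.6]
orientation: [-3.112, 0.429, 0.001]
ft_force: [0.2, 0.3, -5.1]
width: 23.8
grasp_force: 30.0
```

{"name": "move_arm", "arguments": {
  "rows": [
    [0,0,0.2,0,0],
    [0,0,0,0,0]
  ]
}}

```text
t: 21.75
ee_pos: [498.8, -321.2, 1.7]
orientation: [-3.112, 0.429, 0.0]
ft_force: [-0.3, -0.9, -5.0]
width: 24.1
grasp_force: 30.0
```

The residual at the far nut (+1.07 px) matches the home nut (+0.97 px), so it is home within about 0.3 mm. Continuing down.

{"name": "move_arm", "arguments": {
  "rows": [
    [0,0,0.2,0,0],
    [0,0,0,0,0]
  ]
}}

```text
t: 22.0
ee_pos: [498.8, -321.2, -0.4]
orientation: [-3.112, 0.429, 0.0]
ft_force: [-0.3, 0.3, -5.4]
width: 23.6
grasp_force: 30.0
```

{"name": "move_arm", "arguments": {
  "rows": [
    [0,0,0.2,0,0],
    [0,0,0,0,0]
  ]
}}

```text
t: 22.25
ee_pos: [498.7, -321.2, -2.4]
orientation: [-3.112, 0.429, 0.0]
ft_force: [-0.5, 0.4, -4.4]
width: 24.1
grasp_force: 30.0
```

{"name": "move_arm", "arguments": {
  "rows": [
    [0,0,0.1,0,0],
    [0,0,0,0,0]
  ]
}}

```text
t: 22.5
ee_pos: [498.8, -321.2, -3.3]
orientation: [-3.112, 0.429, 0.0]
ft_force: [-1.1, -0.1, -5.0]
width: 24.1
grasp_force: 30.0
```

{"name": "move_arm", "arguments": {
  "rows": [
    [0,0,0.15,0,0],
    [0,0,0,0,0]
  ]
}}

```text
t: 22.75
ee_pos: [498.8, -321.2, -4.9]
orientation: [-3.112, 0.429, 0.0]
ft_force: [-0.1, -0.5, -5.0]
width: 23.8
grasp_force: 30.0
```

{"name": "move_arm", "arguments": {
  "rows": [
    [0,0,0.15,0,0],
    [0,0,0,0,0]
  ]
}}

```text
t: 23.0
ee_pos: [498.9, -321.3, -5.5]
orientation: [3.112, -0.429, 0.0]
ft_force: [-2.4, 1.5, 5.4]
width: 24.3
grasp_force: 30.0
```

{"name": "move_arm", "arguments": {
  "rows": [
    [0,0,0.1,0,0],
    [0,0,0,0,0]
  ]
}}

```text
t: 23.25
ee_pos: [498.8, -321.3, -5.6]
orientation: [3.112, -0.429, 0.0]
ft_force: [-7.0, 3.9, 13.4]
width: 24.1
grasp_force: 30.0
```

The mallet is on the bench with the load taken off. Release, rise and move over the batten.

{"name": "move_arm", "arguments": {
  "rows": [
    [0,0,-0.1,0,0],
    [0,0,0,0,70],
    [0,0,0,0,70],
    [0,0,0,0,70],
    [0,0,0,0,70],
    [0,0,0,0,100],
    [0,0,0,0,100],
    [0,0,-3,0,100],
    [0,0,-6,0,100],
    [0,0,-6,0,100]
  ]
}}

```text
t: 24.5
ee_pos: [498.4, -321.0, 145.0]
orientation: [-3.112, 0.429, 0.002]
ft_force: [0.9, 0.1, 0.3]
width: 88.0
grasp_force: 0.0
```

{"name": "move_arm", "arguments": {
  "rows": [
    [-1,-3,0,-8.2,100],
    [-0.5,-3.6,0,-8.2,100],
    [0,-3.6,0,0,100],
    [0,-3.6,0,0,100],
    [0,-3.6,0,0,100],
    [0,-3.6,0,0,100],
    [0,-3.6,0,0,100],
    [0,-3,0,0,100],
    [0,0,0,0,100]
  ]
}}

```text
t: 25.62
ee_pos: [494.4, -42.0, 143.9]
orientation: [-3.141, -0.024, 0.0]
ft_force: [0.3, -0.5, 0.4]
width: 87.7
grasp_force: 0.0
```

```bash
python3 - <<'E'
from h import *
plan([486,-29.5,17.5],0.7); c=cal("wrist"); b=optics.get_image("wrist"); cv2.imwrite("pics/w9.png",b)
h=cv2.cvtColor(b,cv2.COLOR_BGR2HSV); w=cv2.inRange(h,(14,50,120),(32,255,255)); 
for y in range(10,311,50):
    x=np.nonzero(w[y])[0]; print(y,x.min() if len(x) else None,x.max() if len(x) else None,len(x))
print("exp",proj("wrist",[[575.2,-28.4,80],[434.8,-30.1,80],[505,-1.3,78],[505,-57.3,78],[560,-.6,78],[560,-56.6,78]],c).round().tolist())
d=spotter.find_in("wrist","nut_flange"); print(d[:3])
a=optics.get_image("top"); d=spotter.regions_of("top","mallet"); print([(x["conf"],x["point"],x["region"].sum()) for x in d])
E
```

```text
pos [494.4 -42.  143.9] psi 0.86 tilt [-0.  0. -1.] | shift cm [-0.82 -1.26 12.64] turn 0.16379253168769026 q6 1.45 F [ 0.3 -0.5  0.4] w 87.7 t 25.62
10 213 360 118
60 243 341 99
110 245 341 55
160 247 340 94
210 249 339 91
260 251 339 89
310 253 338 59
exp [[296.0, 105.0], [298.0, 325.0], [252.0, 221.0], [342.0, 223.0], [249.0, 131.0], [343.0, 132.0]]
[{'point': [293.8, 102.5], 'conf': 0.61}]
[(0.66, [476.7, 294.0], np.int64(2281)), (0.41, [338.1, 252.4], np.int64(1622))]
```

The wrist view puts the batten about 1.7 mm further towards +y, and the nuts agree. The mallet stands as before. Aligning and descending.

{"name": "move_arm", "arguments": {
  "rows": [
    [-0.8,-1.4,0,0.2,100],
    [0,0,3,0,100],
    [0,0,4,0,100],
    [0,0,3,0,100],
    [0,0,1.6,0,100],
    [0,0,1,0,100],
    [0,0,0,0,100]
  ]
}}

```text
t: 26.7
ee_pos: [486.3, -29.4, 17.7]
orientation: [-3.142, -0.013, 0.001]
ft_force: [0.1, 0.1, -0.3]
width: 88.0
grasp_force: 0.0
```

```bash
python3 - <<'E'
from h import *
plan([486.5,-27.9,17.5],0.7); c=cal("wrist"); b=optics.get_image("wrist"); cv2.imwrite("pics/w10.png",b)
h=cv2.cvtColor(b,cv2.COLOR_BGR2HSV); w=cv2.inRange(h,(14,50,120),(32,255,255)); 
for y in range(20,321,50):
    x=np.nonzero(w[y])[0]; print(y,np.percentile(x,[1,99]) if len(x) else None,len(x))
m=((h[:,:,1]<45)&(h[:,:,2]>70)).astype(np.uint8); m[:, :240]=0; m[:,400:]=0; m[:10]=0; m[150:]=0
n,l,st,ce=cv2.connectedComponentsWithStats(m)
for i in range(1,n):
    if st[i,4]>300: print(ce[i],st[i],px2z("wrist",[ce[i]],80,c).round(1))
print("exp",proj("wrist",[[575.2,-28.4,80],[505,-0,78],[505,-56,78]],c).round().tolist())
E
```

```text
pos [486.3 -29.4  17.7] psi 0.49 tilt [-0.  0. -1.] | shift cm [ 0.02 -0.15  0.02] turn -0.20846055277527853 q6 1.48 F [ 0.1  0.1 -0.3] w 88.0 t 26.7
20 [213.35 405.65] 136
70 [216.05 403.95] 106
120 [219.84 400.16] 185
170 [222.79 398.21] 180
220 [226.73 396.27] 174
270 [229.67 393.33] 168
320 [232.62 391.38] 163
[309.38962378  55.67290843] [ 265   10   90   94 5821] [[576.4 -26.4  80. ]]
exp [[316.0, 60.0], [230.0, 284.0], [397.0, 285.0]]
```

{"name": "move_arm", "arguments": {
  "rows": [
    [0.07,-0.18,0,-0.2,100],
    [0,0,0,0,0],
    [0,0,0,0,0],
    [0,0,0,0,0],
    [0,0,0,0,0],
    [0,0,0,0,0],
    [0,0,0,0,0],
    [0,0,0,0,0]
  ]
}}

```text
t: 27.75
ee_pos: [487.1, -27.7, 17.9]
orientation: [3.141, 0.019, 0.0]
ft_force: [-0.7, 0.1, 3.4]
width: 55.8
grasp_force: 30.0
```

{"name": "move_arm", "arguments": {
  "rows": [
    [0,0,-0.3,0,0],
    [0,0,-0.7,0,0],
    [0,0,-1,0,0],
    [0,0,0,0,0]
  ]
}}

```text
t: 28.25
ee_pos: [487.8, -27.7, 38.7]
orientation: [3.141, 0.019, 0.003]
ft_force: [0.5, 0.9, -3.6]
width: 55.8
grasp_force: 30.0
```

```bash
python3 - <<'E'
from h import *
s=get_obs(); print(s["moment"].round(3),s["grasp_force"]); plan([487,-27.5,167]); c=cal("wrist"); b=optics.get_image("wrist"); h=cv2.cvtColor(b,cv2.COLOR_BGR2HSV)
w=cv2.inRange(h,(14,50,120),(32,255,255)); 
for y in range(20,321,50):
    x=np.nonzero(w[y])[0]; print(y,np.percentile(x,[1,99]) if len(x) else None)
m=((h[:,:,1]<45)&(h[:,:,2]>70)).astype(np.uint8); m[:, :240]=0; m[:,400:]=0; m[:10]=0; m[150:]=0
n,l,st,ce=cv2.connectedComponentsWithStats(m)
for i in range(1,n):
    if st[i,4]>300: print(ce[i],st[i])
E
```

```text
[-0.011  0.028  0.017] 29.998105466365814
pos [487.8 -27.7  38.7] psi 0.7 tilt [ 0.002 -0.    -1.   ] | shift cm [ -0.06  -0.02 -12.83] turn None q6 1.48 F [ 0.5  0.9 -3.6] w 55.8 t 28.25
20 [220.41 412.59]
70 [223.03 409.97]
120 [226.84 407.16]
170 [229.78 404.22]
220 [232.72 401.28]
270 [234.67 398.33]
320 [238.6 395.4]
[316.17911729  58.21827237] [ 272   11   89   96 5823]
```

Lifted cleanly: 3.6 N, almost no moment and the batten is level. Raising to 15 cm and holding.

{"name": "move_arm", "arguments": {
  "rows": [
    [0,0,-1,0,0],
    [0,0,-2,0,0],
    [0,0,-3,0,0],
    [0,0,-3,0,0],
    [0,0,-2.5,0,0],
    [0,0,-1.2,0,0],
    [0,0,-0.3,0,0],
    [0,0,0,0,0],
    [0,0,0,0,0],
    [0,0,0,0,0]
  ]
}}

```text
t: 29.55
ee_pos: [486.6, -27.6, 167.1]
orientation: [-3.141, -0.019, 0.002]
ft_force: [-0.9, -0.1, -4.4]
width: 55.8
grasp_force: 30.0
```

{"name": "move_arm", "arguments": {
  "rows": [
    [0,0,0,0,0],
    [0,0,0,0,0],
    [0,0,0,0,0],
    [0,0,0,0,0]
  ]
}}

```text
t: 30.05
ee_pos: [487.1, -27.6, 167.8]
orientation: [-3.142, -0.019, -0.0]
ft_force: [-0.5, 0.3, -3.8]
width: 56.2
grasp_force: 30.0
```

```bash
python3 - <<'E'
from h import *
s=get_obs(); print(s["moment"].round(3),s["grasp_force"],np.abs(s["qvel"]).max()); plan([487,-27.5,167]); c=cal("wrist"); b=optics.get_image("wrist"); h=cv2.cvtColor(b,cv2.COLOR_BGR2HSV)
w=cv2.inRange(h,(14,50,120),(32,255,255)); 
for y in range(20,321,50):
    x=np.nonzero(w[y])[0]; print(y,np.percentile(x,[1,99]) if len(x) else None)
m=((h[:,:,1]<45)&(h[:,:,2]>70)).astype(np.uint8); m[:, :240]=0; m[:,400:]=0; m[:10]=0; m[150:]=0
n,l,st,ce=cv2.connectedComponentsWithStats(m)
for i in range(1,n):
    if st[i,4]>300: print(ce[i],st[i])
optics.get_image("top"); print([(d["conf"],d["point"]) for l in ("mallet","driver","hold_big","hold_small") for d in spotter.find_in("top",l)])
E
```

```text
[0.004 0.003 0.011] 29.99821811914444 0.0019079405232893729
pos [487.1 -27.6 167.8] psi 0.7 tilt [ 0.  0. -1.] | shift cm [-0.01 -0.01  0.08] turn None q6 1.48 F [-0.5  0.3 -3.8] w 56.2 t 30.05
20 [220.4 411.6]
70 [223.02 409.98]
120 [226.83 406.17]
170 [229.78 404.22]
220 [232.72 401.28]
270 [234.67 398.33]
320 [238.6 395.4]
[316.22124504  58.145025  ] [ 272   11   89   96 5799]
[(0.92, [477.5, 295.1]), (0.65, [174.4, 286.8]), (0.6, [270.3, 180.4]), (0.62, [386.6, 179.6])]
```

The batten is 15 cm up, level and still, with no slip in the grip. The other things are where they were. Handing in.

```bash
python3 -c "
from h import *
print(close_job())"
```

```text
the job is handed in; nothing more can be done
None
```

The T-nut is driven home (camera check, within about 0.3 mm), the mallet is back on the bench, and the batten is held at its balance point 15 cm above the blocks, level and still, with the driver and loose holds where they were; handed in at about 30 s of the 58 s.

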